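# Load and clamp three sample cups in the spectrometer nest

## Task

Load the sample nest on the black bed: slide the blue, then the yellow, then the red cup over the bed, upright and without lifting them, in through the flared mouth between the guide rails, so that the blue one stands against the blue end stop and the others close up behind it in single file. Then wind the handwheel clockwise until the white spring pad has closed on the row, lines it up against the fixed rail and is pushed back by about half of its 10 mm travel, and let go. Leave the black cup and everything else alone.

Things in the scene. Friction and masses are not known exactly. Their poses are not given: they have to be found in the camera images.
- bed: black fixed breadboard 300 (x) x 460 (y) x 12 mm that carries the nest; origin at the centre of its underside on the table, so its top is at z = 12 mm. In its frame (mm) cups go in towards +y; closed up and lined up, their centres are at x = -40 and y = 120, 72 and 24. The handwheel axis is at x = 85, y = 70
- row_end (a point): point on the bed's top at the foot of the blue end stop's face (bed x = -40, y = 144 mm), on the centre line of the lined-up row; the stop is 9 mm high; axes as the bed's
- mouth (a point): point on the bed's top in the mouth of the channel, between the flares (bed x = -37, y = -30 mm); axes as the bed's. The fixed aluminium rail has its inner face at bed x = -64, from y = -4 to 144, top 21 mm above the table, and flares at the mouth to x = -90, y = -32; opposite is the white spring pad
- pad_face (a point): middle of the white pad's face that looks at the cups (bed's -x side); the pad is 144 mm long along the bed's y and its top is 20 to 21 mm above the table, with a flare at the mouth end; axes as the bed's. Channel width = its x in the bed frame + 64 mm: 57 to 62 mm at the start, 48 mm on the cups
- pad (a joint): how far the white pad is pushed back on its two orange pins towards its jaw (m): 0 free, 0.010 bottomed; spring 4 N at 0, 8 N at 0.010. It reads 0 until the pad bears on cups that are held by the fixed rail
- jaw (a joint): advance of the aluminium jaw bar that carries the pad, towards the fixed rail (m), coupled to the handwheel, 12 mm per turn; the pad meets a lined-up row when it reads 0.014
- handwheel (a joint): handwheel angle (rad), grows clockwise as seen from above and closes the jaw; starts between 0 and 2.5, ends of travel at -0.1 and 12.3; about 0.04 N m of friction, stays where it is left. The pad meets the row at about 7.3 and is half pushed back at about 9.9
- wheel_hub (a point): centre of the handwheel's upper face, 44 mm above the table: level dark disc of 100 mm diameter on an upright axis, with a low hub 26 mm wide and 8 mm high
- crank_knob (a point): middle of the upright black crank knob with an orange top, 18 mm diameter, from 44 to 86 mm above the table, fixed to the handwheel 40 mm from its axis (at handwheel 0 it is on the bed's -x side of the hub); it may be pushed or held
- blue_cup_center (a point): blue-lidded round aluminium sample cup, solid, 48 mm diameter, 40 mm high, 0.1 to 0.2 kg, standing upright on the bed; the point is its centre, 20 mm above its underside (32 mm above the table); goes in first, to the end stop
- yellow_cup_center (a point): yellow-lidded round aluminium sample cup, solid, 48 mm diameter, 40 mm high, 0.1 to 0.2 kg, standing upright on the bed; the point is its centre, 20 mm above its underside (32 mm above the table); goes in second
- red_cup_center (a point): red-lidded round aluminium sample cup, solid, 48 mm diameter, 40 mm high, 0.1 to 0.2 kg, standing upright on the bed; the point is its centre, 20 mm above its underside (32 mm above the table); goes in third
- black_cup_center (a point): black-lidded round aluminium sample cup, solid, 48 mm diameter, 40 mm high, 0.1 to 0.2 kg, standing upright on the bed; the point is its centre, 20 mm above its underside (32 mm above the table); not wanted, stays where it is
- ingot: brass bar 85 x 40 x 30 mm lying on the bed beyond the end stop, to be left; origin under its centre
- tub: clear tub with a blue lid, 130 x 100 x 72 mm, to be left; origin under its centre
- pliers: red-handled pliers lying on the table, to be left; origin at the pivot
- screwdriver: screwdriver lying on the table, to be left
- jar: jar, 60 mm diameter, 90 mm high, to be left; origin under its centre
Not all that is in view belongs to the job. What is shaped like the part that bears blue_cup_center but orange, purple or turquoise is not meant.

How it is judged:
By the outcome, as a careful person would: the job done as asked, in the order asked, and still so for the second after the job is handed in, with the robot touching nothing.
It also fails if it takes over 72 s, if anything falls off the work surface, if the arm or the gripper's body presses on something with over 40 N, if the wrist force passes 120 N, or if a joint passes its speed limit or range.

## Robot

A 7-joint arm with a two-finger parallel gripper is mounted at the origin on the work surface. World frame = base frame: x ahead of the robot, y to its left, z up, the work surface at z = 0. Lengths are in m, angles in degrees, forces in N, time in s.
With the tool pointing down it reaches from about 0.425 to 0.875 m from the base axis. Payload 4.7 kg.
Tool frame: the origin (TCP) lies at the very end of the fingers, on their centre line; the grasp point (between the pads) lies 19 mm behind it (pinch_z is the distance from the TCP to the grasp point, in m); z points along the fingers, y is the direction in which the jaws open and shut (so a half turn about z gives the same grasp; the last joint's range is limited). The gripper opens to 87 mm and grips with 3 to 60 N. Pads are 19 mm wide; open, the fingers measure 117 mm over their backs; the gripper's body (75 mm by 190 mm) begins 51 mm behind the grasp point.
Start: joints at [77.756, 18.392, -4.016, 83.108, 1.295, 78.541, -3.26], TCP at [0.147, -0.633, 0.223] pointing down, gripper open.
Joint ranges: [-163.93, 163.93], [-17.29, 119.83], [-79.2, 71.16], [3.27, 140.29], [-89.18, 269.18], [5.43, 117.66], [-154.24, 154.24]. Speed limits (degrees/s): [147.25, 147.25, 180, 180, 180, 180, 180].

## Interface

Orientations are given as [roll, pitch, yaw] about the fixed x, y, z axes, in that order (R = Rz(yaw) Ry(pitch) Rx(roll)).
In Python, from cell import get_obs, read_camera, camera_params, sign_off, pinch_z gives the robot as it stands.
- The arm moves only by the shell command python3 -m handwheel 'ROWS' [FORCE]. ROWS is JSON, a list of rows, each a list of 5 numbers: the finger opening in m, from 0 to 0.087, then the shift along the tool's x, y, z in m, then the turn about the tool's z in rad. In form: [[jaw, tx, ty, tz, twist], ...]. A call has 1 to 20 rows; each row is the pose to reach, as a shift and turn from the pose commanded when the call began, along the tool's axes at that moment; what a row does not reach only later rows make up. A row lasts 1/10 s, in which the tool goes at most 50 mm and 8.59 degrees, less where a joint would pass 70% of its speed; a pose out of reach is approached as far as the arm can. A call with a gripper value outside its range is refused whole. The fingers move at their own pace and stop on an object; FORCE is the grip in N (left out, the last holds). Time passes only in rows, so rows that repeat a pose let the fingers close. It gives the time, the measured TCP pose, the force and the opening at its end, in the units of the state.
- get_obs(): the state, without advancing time (a new reading comes with each control period).
- read_camera(name): name is "side" or "top" or "wrist"; returns the picture (420x560x3 uint8, blue, green, red); there is no depth.
- camera_params(name): a dict with "camera_matrix" (3x3 intrinsics, pixels), "R" (3x3) and "t" (3): a world point X has camera coordinates R X + t. Camera axes: x right, y down, z forward; pixel columns grow to the right and rows downward; lengths in m; the calibration is good to about 2 mm. A picture is of the moment at which its call begins: read the wrist's pose just before it. camera_params takes no time and is no camera call; for the wrist camera it gives the pose at the moment of the call.
- sign_off(): hands the job in, once; it reports no verdict.
The state is a dict: "time_s": time; "qpos": joint angles; "joint_velocities": joint speeds; "effort": joint torques, N m; "tool_pos": TCP position; "tool_rot": TCP orientation; "force": force on the tool from outside, world axes, zero at the start; "wrist_torque": the same for the moment, N m; "grip_width": finger opening in m.
Only numpy, scipy, OpenCV 4.12 (cv2) and the standard library are available. Lean on these libraries where they do the work, as an engineer would, in place of code of your own. Each camera call takes 0.05 s, during which the arm holds its last target.

## Working session

There is one attempt and no reset: what is moved stays moved. The work goes in short steps, Python scripts to look and compute and a shell command to move; the robot and the scene stay as the last step left them, time stands still between calls to the robot, and variables do not carry over. Pictures are saved under pics/ and viewed, and the job is handed in when it is done.

```bash
ls; mkdir -p pics
python3 - <<'E'
from cell import *
import cv2
o=get_obs(); print({k:o[k] for k in ('time_s','tool_pos','tool_rot','force','grip_width')}, pinch_z)
for n in ('top','side','wrist'):
    p=camera_params(n); print(n,p['camera_matrix'],p['R'],p['t'])
    cv2.imwrite(f'pics/{n}0.png',read_camera(n))
E
```

```text
pics
{'time_s': 0.0, 'tool_pos': array([ 0.14659478, -0.63268498,  0.22147213]), 'tool_rot': array([-1.79890914e+02,  4.84199258e-03,  1.30501096e+01]), 'force': array([ 0.92632562, -0.3349121 ,  0.38847644]), 'grip_width': 0.08685632518725381} 0.0187
top [[456.24842775   0.         283.54687995]
 [  0.         456.24842775 213.44814393]
 [  0.           0.           1.        ]] [[ 0.06034712 -0.99817444 -0.00245009]
 [-0.97480272 -0.05840569 -0.21528685]
 [ 0.21475073  0.01538029 -0.97654778]] [-0.00753367  0.55147622  1.18003137]
side [[511.49196495   0.         286.92440078]
 [  0.         511.49196495 203.31440869]
 [  0.           0.           1.        ]] [[-0.78360174 -0.62100511 -0.01791555]
 [-0.35491071  0.47113242 -0.80751014]
 [ 0.50990852 -0.62640793 -0.58958155]] [0.44922537 0.25960216 1.22145754]
wrist [[314.31326812   0.         279.51758348]
 [  0.         314.31326812 203.31575349]
 [  0.           0.           1.        ]] [[ 0.22569534 -0.97419577 -0.00205315]
 [-0.94422383 -0.21926944  0.24568735]
 [-0.23979777 -0.05351186 -0.96934695]] [-0.64861231 -0.03018178  0.38934283]
```

View pics/top0.png

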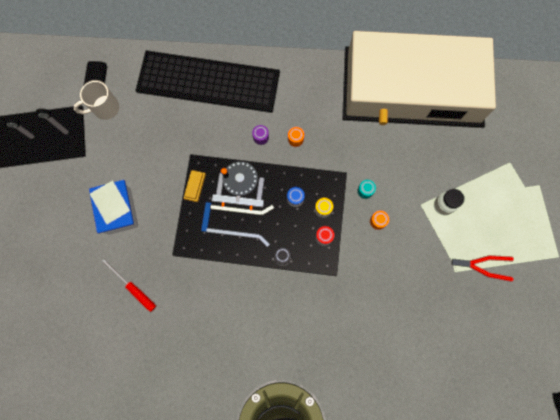

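View pics/side0.png

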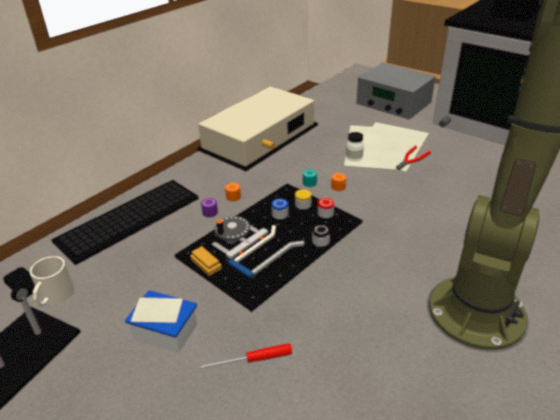

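View pics/wrist0.png

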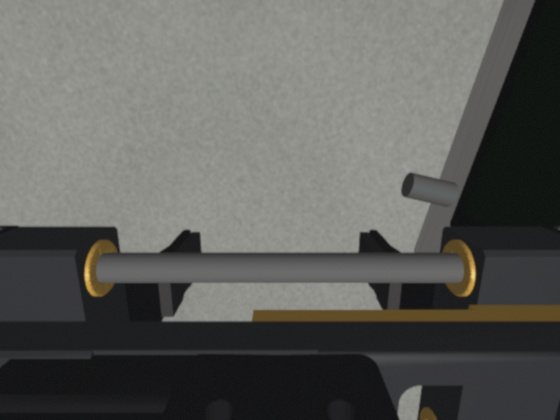

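Run:
```python
import cv2
a=cv2.imread('pics/top0.png')[145:285,165:355]
cv2.imwrite('pics/topc.png',cv2.resize(a,None,fx=4.2,fy=4.2,interpolation=cv2.INTER_CUBIC))
a=cv2.imread('pics/side0.png')[175:310,170:370]
cv2.imwrite('pics/sidec.png',cv2.resize(a,None,fx=4,fy=4,interpolation=cv2.INTER_CUBIC))
```

```text
(no output)
```

View pics/topc.png

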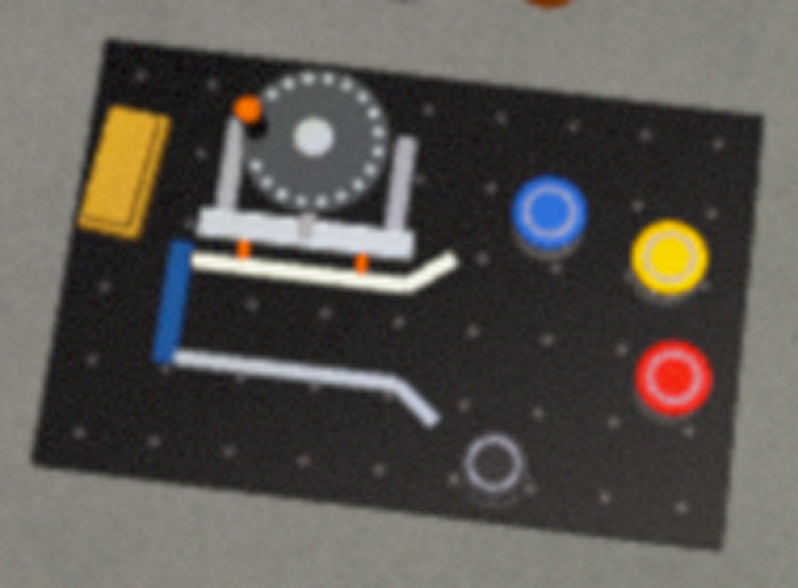

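View pics/sidec.png

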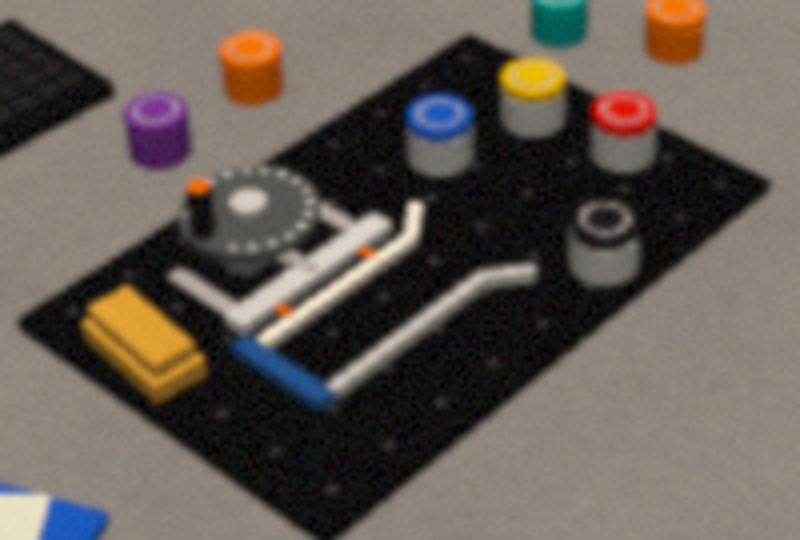

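```bash
cat > h.py <<'E'
import numpy as np, cv2
from cell import *
def back(name,uv,z,P=None):
    p=P or camera_params(name); K=p['camera_matrix'];R=p['R'];t=p['t']
    d=R.T@np.linalg.solve(K,[uv[0],uv[1],1]); c=-R.T@t
    return c+d*(z-c[2])/d[2]
def proj(name,X,P=None):
    p=P or camera_params(name); c=p['R']@np.array(X)+p['t']; q=p['camera_matrix']@c
    return q[:2]/q[2]
E
python3 - <<'E'
from h import *
from scipy.optimize import least_squares
c=lambda u,v:((u+.5)/4.2+165-.5,(v+.5)/4.2+145-.5)
s=lambda u,v:((u+.5)/4+170-.5,(v+.5)/4+175-.5)
B=[((107,40),(150,230)),((763,116),(150,-230)),((720,549),(-150,-230)),((33,465),(-150,230))]
S=[((22,322),(150,230)),((470,36),(150,-230)),((769,184),(-150,-230)),((328,540),(-150,230))]
def solve(name,f,L):
    W=np.array([back(name,f(*p),.012)[:2] for p,_ in L]); M=np.array([m for _,m in L])/1000
    def r(x):
        C,Sn=np.cos(x[2]),np.sin(x[2]); return (M@np.array([[C,Sn],[-Sn,C]])+x[:2]-W).ravel()
    q=least_squares(r,[.6,.1,0]); print(name,q.x,np.degrees(q.x[2]),np.round(q.fun*1000,1)); return q.x
x=solve('top',c,B); y=solve('side',s,S)
x=(x+y)/2
def tobed(w):
    C,Sn=np.cos(x[2]),np.sin(x[2]); d=w[:2]-x[:2]; return np.round(1000*np.array([C*d[0]+Sn*d[1],-Sn*d[0]+C*d[1]]),1)
for n,f,pts in (('top',c,dict(blue=(549,209,52),yel=(670,257,52),red=(674,376,52),blk=(493,463,52),hub=(314,136,52),knob=(248,109,86),padEnd=(192,260,20.5),padknee=(410,284,20.5),railend=(176,352,21),railknee=(398,379,21),stop1=(183,242,21),stop2=(163,360,21))),
 ('side',s,dict(blue=(440,115,52),yel=(533,77,52),red=(624,111,52),blk=(606,217,52),hub=(248,201,52),knob=(199,186,86)))):
  for k,(u,v,z) in pts.items():
    w=back(n,f(u,v),z/1000); print(n,k,np.round(w,4),tobed(w), 'r',round(np.hypot(*w[:2]),3))
E
```

```text
top [ 0.55911011  0.09009312 -0.06143953] -3.5202260227439393 [ 1.3  1.9  1.  -1.9 -1.3 -2.4 -0.9  2.4]
side [ 0.55508511  0.09026878 -0.0631134 ] -3.616131454201628 [ 3.   3.   1.6 -1.7 -2.9 -3.4 -1.6  2.1]
top blue [ 0.6085 -0.0035  0.052 ] [ 57.1 -90.3] r 0.608
top yel [ 0.5808 -0.0842  0.052 ] [  34.5 -172.6] r 0.587
top red [ 0.5021 -0.0901  0.052 ] [ -43.6 -183.3] r 0.51
top blk [0.4389 0.023  0.052 ] [-113.8  -74.4] r 0.44
top hub [0.6491 0.1548 0.052 ] [87.8 70.3] r 0.667
top knob [0.6546 0.1948 0.086 ] [ 90.8 110.5] r 0.683
top padEnd [0.5672 0.2333 0.0205] [  1.2 143.5] r 0.613
top padknee [0.5595 0.0862 0.0205] [ 2.7 -3.8] r 0.566
top railend [0.504  0.2379 0.021 ] [-62.2 144.1] r 0.557
top railknee [0.4947 0.0896 0.021 ] [-62.2  -4.5] r 0.503
top stop1 [0.5791 0.2405 0.021 ] [ 12.6 151.4] r 0.627
top stop2 [0.4981 0.246  0.021 ] [-68.6 151.8] r 0.556
side blue [ 0.6044 -0.0062  0.052 ] [ 53.2 -93.3] r 0.604
side yel [ 0.579 -0.086  0.052] [  32.8 -174.5] r 0.585
side red [ 0.4995 -0.0915  0.052 ] [ -46.2 -184.9] r 0.508
side blk [0.4386 0.0174 0.052 ] [-113.8  -80.1] r 0.439
side hub [0.6473 0.1532 0.052 ] [86.1 68.5] r 0.665
side knob [0.6534 0.1909 0.086 ] [ 89.8 106.5] r 0.681
```

Target candidates on the bed in the top image: blue (295,195), yellow (324,206), red (325,234). These have aluminium bodies in the side crop. The purple, orange and turquoise ones are coloured all over and stand off the bed, so they are decoys. The knob is at bed (+90,+109), which puts the handwheel at about 1.65 rad. Next I move above the blue cup with the jaws along bed x.

```bash
python3 -m handwheel '[[0.064,0.590,-0.508,0,-1.281],[0.064,0.590,-0.508,0,-1.281],[0.064,0.590,-0.508,0,-1.281],[0.064,0.590,-0.508,0,-1.281],[0.064,0.590,-0.508,0,-1.281],[0.064,0.590,-0.508,0,-1.281],[0.064,0.590,-0.508,0,-1.281],[0.064,0.590,-0.508,0,-1.281],[0.064,0.590,-0.508,0,-1.281],[0.064,0.590,-0.508,0,-1.281],[0.064,0.590,-0.508,0.03,-1.281],[0.064,0.590,-0.508,0.06,-1.281],[0.064,0.590,-0.508,0.09,-1.281],[0.064,0.590,-0.508,0.12,-1.281],[0.064,0.590,-0.508,0.12,-1.281],[0.064,0.590,-0.508,0.12,-1.281],[0.064,0.590,-0.508,0.12,-1.281],[0.064,0.590,-0.508,0.12,-1.281],[0.064,0.590,-0.508,0.12,-1.281],[0.064,0.590,-0.508,0.12,-1.281]]' 5
python3 - <<'E'
from h import *
import json
P=camera_params('wrist'); im=read_camera('wrist'); cv2.imwrite('pics/w1.png',im)
o=get_obs(); print(o['time_s'],o['tool_pos'],o['tool_rot'],o['grip_width'],o['qpos'])
cv2.imwrite('pics/t1.png',cv2.resize(read_camera('top')[145:285,165:355],None,fx=4.2,fy=4.2,interpolation=cv2.INTER_CUBIC))
E
```

```text
time_s: 2.15
tool_pos: [0.607, -0.0074, 0.1037]
tool_rot: [179.9, 0.1, 86.3]
force: [0.6, -1.0, 0.2]
grip_width: 0.0637
2.2 [ 0.60706879 -0.00738078  0.10376023] [1.79893627e+02 9.38751275e-02 8.62805838e+01] 0.06392835132962857 [ 30.72248538  22.82227539 -40.05158344  96.587041    15.94009895
  66.3058305  -17.29120207]
```

View pics/w1.png

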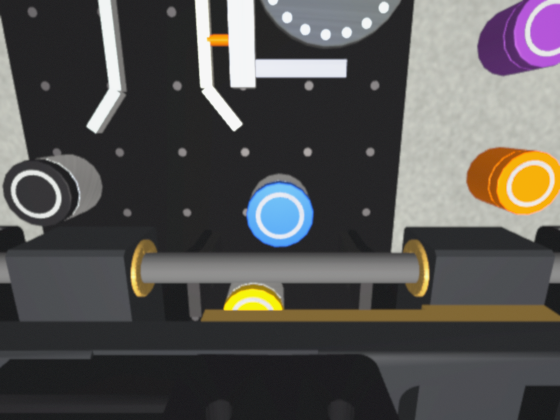

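View pics/t1.png

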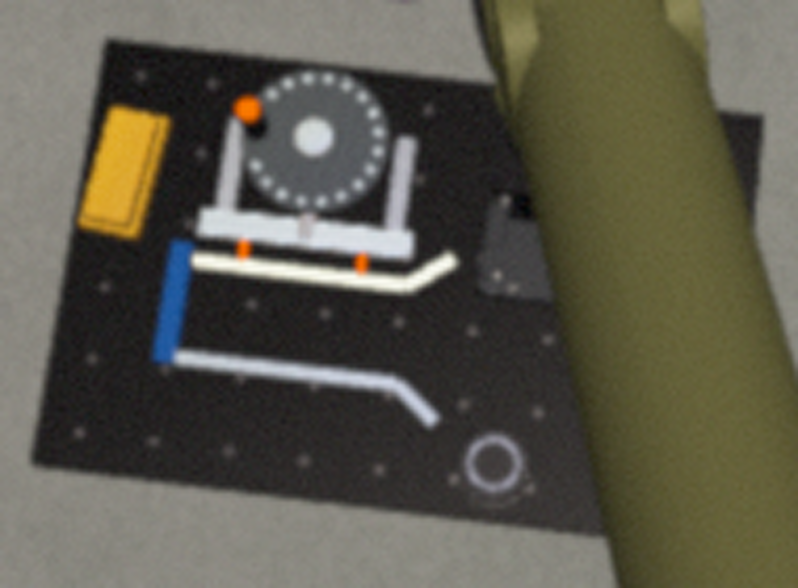

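Run:
```python
from h import *
P=camera_params('wrist')
x=np.array([.559,.090,-.0622])
def tobed(w):
    C,Sn=np.cos(x[2]),np.sin(x[2]); d=w[:2]-x[:2]; return np.round(1000*np.array([C*d[0]+Sn*d[1],-Sn*d[0]+C*d[1]]),1)
for k,u,v,z in (('blue',280,215,52),('blk',36,191,52),('railknee',122,91,21),('rail_in_top',116,0,21),('padknee',206,88,20.5),('pad_top',197,0,20.5),('bedR',413,0,12),('bedR2',392,225,12),('bedL',17,90,12)):
    w=back('wrist',(u,v),z/1000,P); print(k,np.round(w,4),tobed(w))
```

```text
blue [ 0.6072 -0.0028  0.052 ] [ 53.9 -89.6]
blk [0.4396 0.0255 0.052 ] [-115.2  -71.8]
railknee [0.4969 0.0904 0.021 ] [-62.   -3.4]
rail_in_top [0.5039 0.1494 0.021 ] [-58.6  55.9]
padknee [0.5587 0.0886 0.0205] [-0.2 -1.4]
pad_top [0.5595 0.146  0.0205] [-3.  55.9]
bedR [0.7118 0.139  0.012 ] [149.5  58.4]
bedR2 [ 0.7008 -0.0296  0.012 ] [ 148.9 -110.6]
bedL [0.4132 0.0974 0.012 ] [-146.    -1.6]
```

```bash
python3 -m handwheel '[[0.064,0.004,0,0.04,0],[0.064,0.004,0,0.065,0],[0.064,0.004,0,0.077,0],[0.064,0.004,0,0.077,0],[0.046,0.004,0,0.077,0],[0.046,0.004,0,0.077,0],[0.046,0.004,0,0.077,0],[0.046,0.004,0,0.077,0]]' 5
python3 - <<'E'
from h import *
P=camera_params('wrist'); im=read_camera('wrist'); cv2.imwrite('pics/w2.png',im)
o=get_obs(); print(o['time_s'],o['tool_pos'],o['tool_rot'],o['grip_width'],o['force'])
E
```

```text
time_s: 3.05
tool_pos: [0.6077, -0.0012, 0.0267]
tool_rot: [179.9, 0.0, 86.4]
force: [-1.1, 0.2, 3.2]
grip_width: 0.0477
3.1 [ 0.60767416 -0.0011816   0.02663106] [1.79919793e+02 2.42575693e-02 8.64453897e+01] 0.04772122492802231 [-2.55689397  0.53710767  4.94636943]
```

View pics/w2.png

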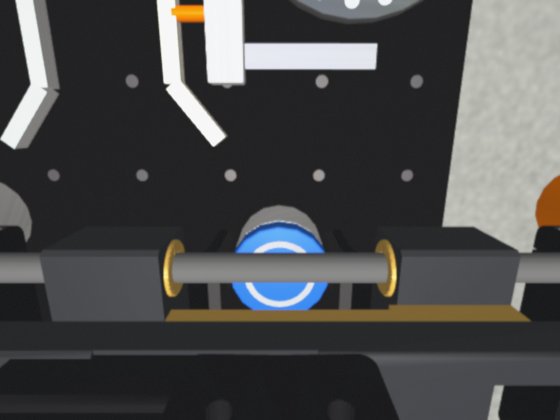

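```bash
python3 -m handwheel '[[0.046,0,-0.01,0,0],[0.046,0,-0.03,0,0],[0.046,0,-0.05,0,0],[0.046,0,-0.07,0,0],[0.046,0.005,-0.086,0,0],[0.046,0.02,-0.0893,0,0],[0.046,0.035,-0.0893,0,0],[0.046,0.05,-0.0893,0,0],[0.046,0.06,-0.0893,0,0],[0.046,0.06,-0.0893,0,0]]' 5
python3 - <<'E'
from h import *
P=camera_params('wrist'); im=read_camera('wrist'); cv2.imwrite('pics/w3.png',im)
o=get_obs(); print(o['time_s'],o['tool_pos'],o['tool_rot'],o['grip_width'],o['force'])
E
```

```text
time_s: 4.1
tool_pos: [0.5215, 0.0663, 0.026]
tool_rot: [180.0, -0.1, 86.6]
force: [-0.4, 2.9, 6.4]
grip_width: 0.0479
4.15 [0.52147895 0.06628837 0.02597608] [ 1.79982788e+02 -1.15624627e-01  8.65370969e+01] 0.04764802437570713 [-1.09110891  4.51084161  5.35756774]
```

View pics/w3.png

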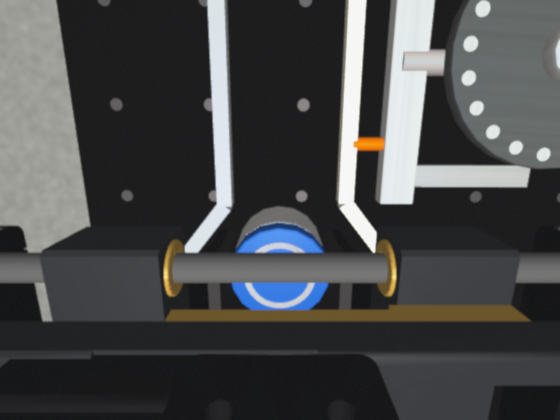

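Run:
```python
from h import *
P=camera_params('wrist'); o=get_obs(); T=o['tool_pos'][:2]; a=np.radians(o['tool_rot'][2]); ex=np.array([np.cos(a),np.sin(a)]);ey=np.array([np.sin(a),-np.cos(a)])
for k,u,v,z in (('rail',231,205,21),('rail2',228,0,21),('pad',339,205,20.5),('pad2',346,0,20.5),('lid',280,267,52)):
    d=back('wrist',(u,v),z/1000,P)[:2]-T; print(k,'tx %.1f ty %.1f'%(d@ex*1e3,d@ey*1e3))
```

```text
rail tx 23.8 ty -27.1
rail2 tx 123.6 ty -24.8
pad tx 23.7 ty 32.3
pad2 tx 123.8 ty 31.0
lid tx 1.7 ty -0.3
```

```bash
python3 -m handwheel '[[0.046,0.01,0.002,0,0],[0.046,0.025,0.003,0,0],[0.046,0.045,0.003,0,0],[0.046,0.065,0.003,0,0],[0.046,0.085,0.003,0,0],[0.046,0.105,0.003,0,0],[0.046,0.120,0.003,0,0],[0.046,0.130,0.003,0,0],[0.046,0.135,0.003,0,0],[0.046,0.139,0.003,0,0],[0.046,0.142,0.003,0,0],[0.046,0.142,0.003,0,0]]' 5
python3 - <<'E'
from h import *
P=camera_params('wrist'); im=read_camera('wrist'); cv2.imwrite('pics/w4.png',im)
o=get_obs(); print(o['time_s'],o['tool_pos'],o['tool_rot'],o['grip_width'],o['force'])
E
```

```text
time_s: 5.35
tool_pos: [0.5336, 0.2053, 0.0255]
tool_rot: [180.0, 0.0, 86.4]
force: [-0.5, -1.5, 4.3]
grip_width: 0.0478
5.4 [0.53361138 0.20538194 0.02550895] [1.79997655e+02 1.56032806e-02 8.64140898e+01] 0.047718700266012305 [-0.08848708 -1.92768753  4.23188551]
```

View pics/w4.png

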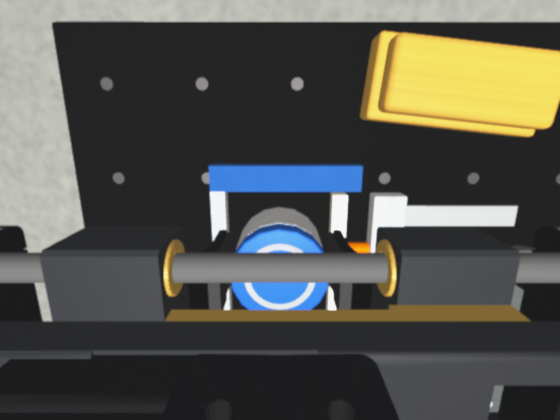

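```bash
python3 - <<'E'
from h import *
P=camera_params('wrist'); o=get_obs(); T=o['tool_pos'][:2]; a=np.radians(o['tool_rot'][2]); ex=np.array([np.cos(a),np.sin(a)]);ey=np.array([np.sin(a),-np.cos(a)])
for k,u,v,z in (('stop',285,191,21),('rail',228,195,21),('pad',331,195,20.5),('lid',280,267,52)):
    d=back('wrist',(u,v),z/1000,P)[:2]-T; print(k,'tx %.1f ty %.1f'%(d@ex*1e3,d@ey*1e3))
E
python3 -m handwheel '[[0.046,0.003,0,0,0],[0.046,0.006,0,0,0],[0.046,0.006,0,0,0]]' 5
```

```text
stop tx 31.7 ty 2.5
rail tx 29.5 ty -28.4
pad tx 29.4 ty 27.5
lid tx 1.9 ty -0.3
time_s: 5.7
tool_pos: [0.5339, 0.2118, 0.0255]
tool_rot: [180.0, -0.0, 86.4]
force: [0.9, -1.6, 3.8]
grip_width: 0.0478
```

```bash
python3 -m handwheel '[[0.046,0.002,0,0,0],[0.046,0.004,0,0,0],[0.046,0.004,0,0,0]]' 5
python3 - <<'E'
from h import *
P=camera_params('wrist'); im=read_camera('wrist'); cv2.imwrite('pics/w5.png',im[140:330,160:400].repeat(3,0).repeat(3,1))
o=get_obs(); print(o['time_s'],o['tool_pos'],o['tool_rot'],o['grip_width'],o['force'])
E
```

```text
time_s: 6.0
tool_pos: [0.534, 0.2161, 0.0254]
tool_rot: [180.0, -0.0, 86.5]
force: [0.2, -1.4, 4.4]
grip_width: 0.048
6.05 [0.53406132 0.2160954  0.02547076] [ 1.79994998e+02 -2.28330794e-02  8.64571196e+01] 0.04778685897209055 [-0.51941527 -1.43781057  3.04037404]
```

View pics/w5.png

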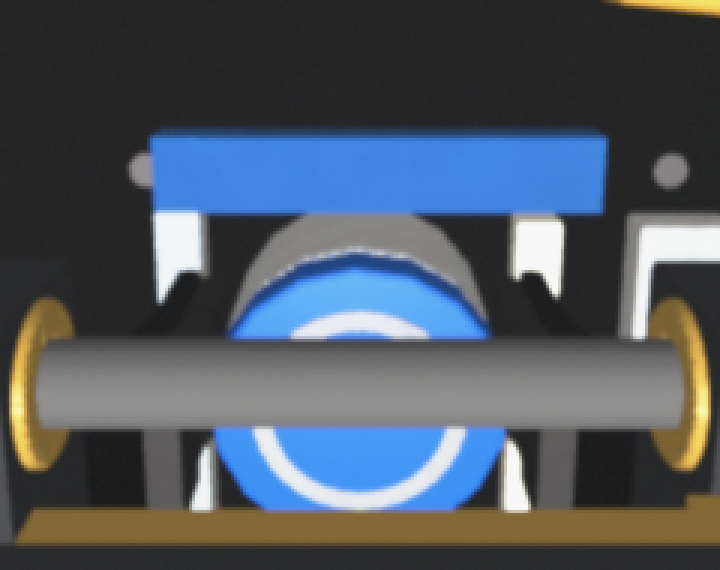

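```bash
python3 -m handwheel '[[0.046,0.002,0,0,0],[0.046,0.004,0,0,0],[0.046,0.004,0,0,0]]' 5
python3 - <<'E'
from h import *
P=camera_params('wrist'); im=read_camera('wrist'); cv2.imwrite('pics/w6.png',im[140:330,160:400].repeat(3,0).repeat(3,1))
o=get_obs(); print(o['time_s'],o['tool_pos'],o['tool_rot'],o['grip_width'],o['force'])
E
```

```text
time_s: 6.35
tool_pos: [0.5341, 0.2183, 0.025]
tool_rot: [-179.9, 0.1, 86.4]
force: [-0.6, -5.7, 3.3]
grip_width: 0.0478
6.4 [0.53407536 0.21822316 0.02492459] [-1.79946110e+02  1.43329270e-01  8.64091971e+01] 0.04772844110544873 [ 1.64415049 -5.22333041  2.46566208]
```

View pics/w6.png

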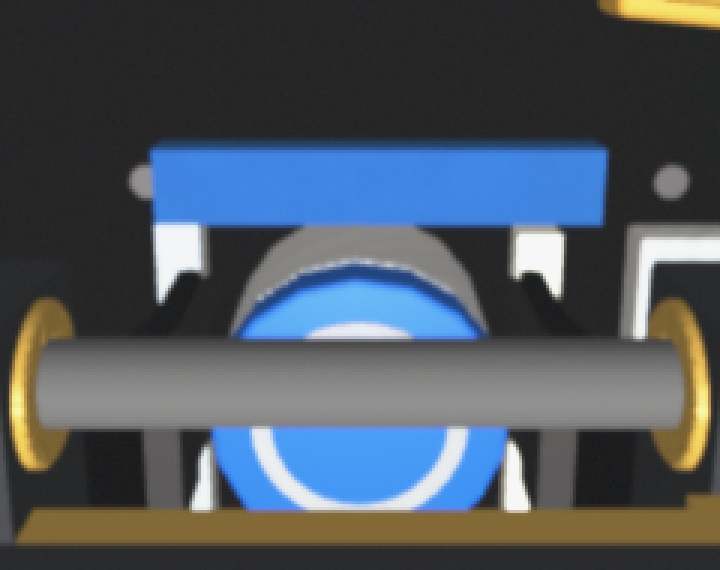

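```bash
python3 -m handwheel '[[0.058,-0.001,0,0,0],[0.058,-0.001,0,0,0],[0.058,-0.001,0,-0.03,0],[0.058,-0.001,0,-0.07,0],[0.062,-0.04,0.01,-0.078,0],[0.062,-0.09,0.02,-0.078,0],[0.062,-0.14,0.035,-0.078,0],[0.062,-0.19,0.05,-0.078,0],[0.062,-0.24,0.06,-0.078,0],[0.062,-0.28,0.0655,-0.078,0],[0.062,-0.2945,0.0655,-0.078,0],[0.062,-0.2945,0.0655,-0.078,0]]' 5
python3 - <<'E'
from h import *
P=camera_params('wrist'); im=read_camera('wrist'); cv2.imwrite('pics/w7.png',im)
o=get_obs(); print(o['time_s'],o['tool_pos'],o['tool_rot'],o['grip_width'],o['force'])
E
```

```text
time_s: 7.6
tool_pos: [0.5811, -0.0809, 0.1029]
tool_rot: [-180.0, -0.0, 86.2]
force: [-0.3, 0.7, -0.0]
grip_width: 0.062
7.65 [ 0.58121825 -0.07765361  0.10311282] [-1.79973394e+02 -8.63075694e-02  8.63733802e+01] 0.06230606472843529 [-0.72297142  0.71889491 -0.09476983]
```

View pics/w7.png

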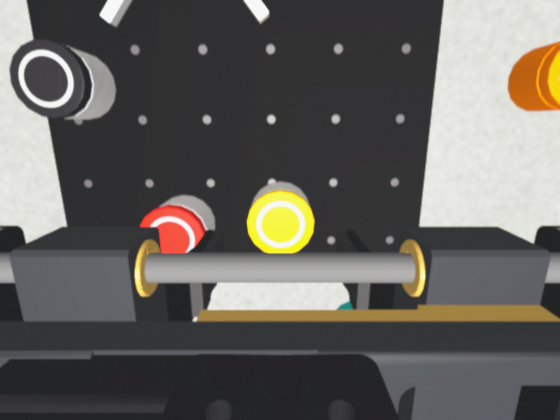

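Run:
```python
from h import *
P=camera_params('wrist'); o=get_obs(); T=o['tool_pos'][:2]; a=np.radians(o['tool_rot'][2]); ex=np.array([np.cos(a),np.sin(a)]);ey=np.array([np.sin(a),-np.cos(a)])
print(T)
for k,u,v,z in (('yel',281,221,52),('red',173,231,52),('redright',206,231,52),('blk',46,78,52)):
    w=back('wrist',(u,v),z/1000,P)[:2];d=w-T; print(k,w,'tx %.1f ty %.1f'%(d@ex*1e3,d@ey*1e3))
```

```text
[ 0.58121825 -0.07765361]
yel [ 0.58175214 -0.07746427] tx 0.2 ty 0.5
red [ 0.50419806 -0.0800444 ] tx -7.3 ty -76.7
redright [ 0.52775592 -0.08153707] tx -7.3 ty -53.1
blk [0.43856548 0.02689157] tx 95.3 ty -149.0
```

```bash
python3 -m handwheel '[[0.062,0.002,0,0.04,0],[0.062,0.002,0,0.068,0],[0.062,0.002,0,0.0775,0],[0.062,0.002,0,0.0775,0],[0.046,0.002,0,0.0775,0],[0.046,0.002,0,0.0775,0],[0.046,0.002,0,0.0775,0],[0.046,0.002,0,0.0775,0]]' 5
```

```text
time_s: 8.45
tool_pos: [0.5822, -0.0762, 0.0273]
tool_rot: [179.9, 0.0, 86.4]
force: [-0.8, 0.2, 3.6]
grip_width: 0.0478
```

```bash
python3 -m handwheel '[[0.046,0.01,0,0,0],[0.046,0.03,0,0,0],[0.046,0.05,0,0,0],[0.046,0.07,-0.01,0,0],[0.046,0.075,-0.03,0,0],[0.046,0.075,-0.05,0,0],[0.046,0.08,-0.065,0,0],[0.046,0.095,-0.0664,0,0],[0.046,0.115,-0.0664,0,0],[0.046,0.135,-0.0664,0,0],[0.046,0.155,-0.0664,0,0],[0.046,0.175,-0.0664,0,0],[0.046,0.195,-0.0664,0,0],[0.046,0.21,-0.0664,0,0],[0.046,0.22,-0.0664,0,0],[0.046,0.225,-0.0664,0,0],[0.046,0.23,-0.0664,0,0],[0.046,0.23,-0.0664,0,0]]' 5
python3 - <<'E'
from h import *
P=camera_params('wrist'); im=read_camera('wrist'); cv2.imwrite('pics/w8.png',im)
o=get_obs(); print(o['time_s'],o['tool_pos'],o['tool_rot'],o['grip_width'],o['force'])
E
```

```text
time_s: 10.25
tool_pos: [0.53, 0.1576, 0.0264]
tool_rot: [179.9, 0.0, 86.4]
force: [0.1, -0.8, 5.9]
grip_width: 0.0479
10.3 [0.5299724  0.15764971 0.02642425] [ 1.79948449e+02 -2.09102318e-02  8.64347325e+01] 0.04786050432388807 [-0.18751966 -0.58124583  6.00873776]
```

View pics/w8.png

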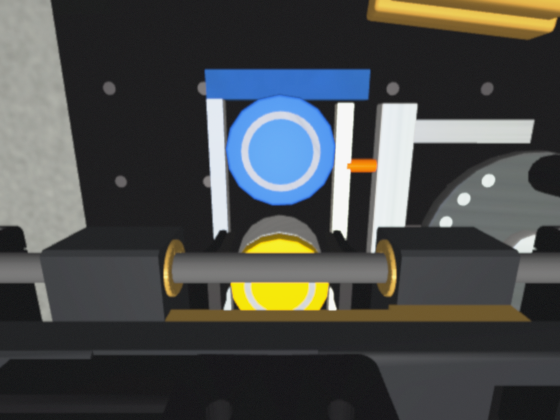

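```bash
python3 -m handwheel '[[0.046,0.004,0,0,0],[0.046,0.008,0,0,0],[0.046,0.011,0,0,0],[0.046,0.013,0,0,0],[0.046,0.015,0,0,0],[0.046,0.017,0,0,0],[0.046,0.017,0,0,0]]' 5
python3 - <<'E'
from h import *
P=camera_params('wrist'); im=read_camera('wrist'); cv2.imwrite('pics/w9.png',im)
o=get_obs(); print(o['time_s'],o['tool_pos'],o['tool_rot'],o['grip_width'],o['force'])
E
```

```text
time_s: 11.0
tool_pos: [0.531, 0.1733, 0.0262]
tool_rot: [180.0, 0.1, 86.4]
force: [0.1, -3.3, 5.6]
grip_width: 0.0476
11.05 [0.53099034 0.17338835 0.02620778] [1.79972383e+02 5.69123004e-02 8.63851239e+01] 0.04776235648847542 [ 0.52592774 -3.00989318  5.77859858]
```

View pics/w9.png

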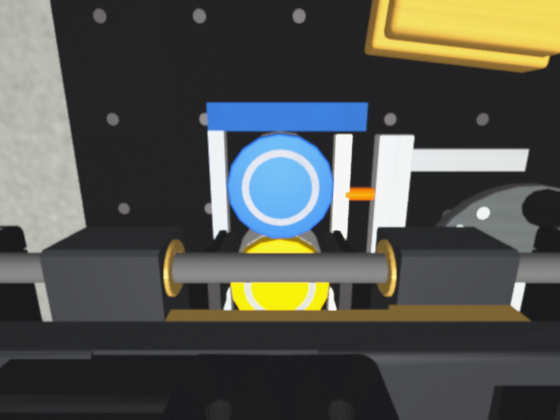

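```bash
python3 -m handwheel '[[0.046,0.002,0,0,0],[0.046,0.003,0,0,0],[0.046,0.003,0,0,0]]' 5
python3 - <<'E'
from h import *
P=camera_params('wrist'); im=read_camera('wrist'); cv2.imwrite('pics/w10.png',im[80:330,160:400].repeat(2,0).repeat(2,1))
o=get_obs(); print(o['time_s'],o['tool_pos'],o['tool_rot'],o['grip_width'],o['force'])
E
```

```text
time_s: 11.35
tool_pos: [0.5311, 0.175, 0.0257]
tool_rot: [-180.0, 0.2, 86.3]
force: [-0.0, -5.5, 3.8]
grip_width: 0.0476
11.4 [0.5310627  0.17497861 0.02566283] [-1.79993607e+02  1.60251945e-01  8.63472300e+01] 0.04772150083688752 [ 0.84402327 -5.7180048   2.970511  ]
```

View pics/w10.png

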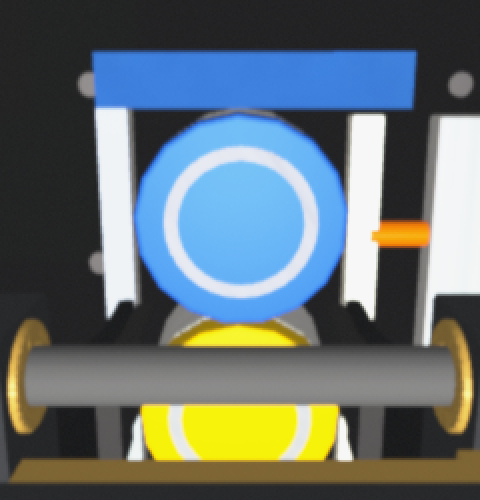

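```bash
python3 -m handwheel '[[0.058,-0.001,0,0,0],[0.058,-0.001,0,0,0],[0.058,-0.001,0,-0.03,0],[0.058,-0.001,0,-0.07,0],[0.064,-0.04,0,-0.078,0],[0.064,-0.09,-0.003,-0.078,0],[0.064,-0.14,-0.006,-0.078,0],[0.064,-0.19,-0.009,-0.078,0],[0.064,-0.23,-0.0115,-0.078,0],[0.064,-0.2572,-0.0115,-0.078,0],[0.064,-0.2572,-0.0115,-0.078,0],[0.064,-0.2572,-0.0115,-0.078,0]]' 5
python3 - <<'E'
from h import *
P=camera_params('wrist'); im=read_camera('wrist'); cv2.imwrite('pics/w11.png',im)
o=get_obs(); print(o['time_s'],o['tool_pos'],o['tool_rot'],o['grip_width'],o['force'])
E
```

```text
time_s: 12.6
tool_pos: [0.5032, -0.0781, 0.1037]
tool_rot: [-180.0, -0.1, 86.4]
force: [0.5, -0.2, 0.2]
grip_width: 0.0641
12.65 [ 0.50335849 -0.07699612  0.10380938] [-1.79992142e+02 -7.11631271e-02  8.65180310e+01] 0.06444987977659887 [-0.64967714  0.32322329 -0.69055654]
```

View pics/w11.png

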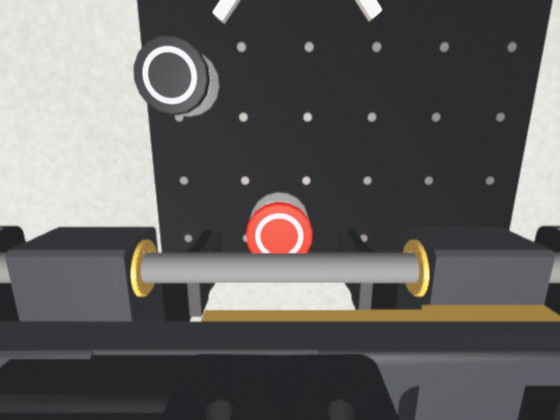

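Run:
```python
from h import *
P=camera_params('wrist'); o=get_obs(); T=o['tool_pos'][:2]; a=np.radians(o['tool_rot'][2]); ex=np.array([np.cos(a),np.sin(a)]);ey=np.array([np.sin(a),-np.cos(a)])
print(T)
for k,u,v,z in (('red',279.5,234,52),('blk',170,75,52)):
    w=back('wrist',(u,v),z/1000,P)[:2];d=w-T; print(k,w,'tx %.1f ty %.1f'%(d@ex*1e3,d@ey*1e3))
```

```text
[ 0.50335849 -0.07699612]
red [ 0.50223196 -0.08672503] tx -9.8 ty -0.5
blk [0.43921087 0.02425439] tx 97.2 ty -70.2
```

```bash
python3 -m handwheel '[[0.064,-0.008,-0.0005,0.03,0],[0.064,-0.008,-0.0005,0.068,0],[0.064,-0.008,-0.0005,0.0775,0],[0.064,-0.008,-0.0005,0.0775,0],[0.046,-0.008,-0.0005,0.0775,0],[0.046,-0.008,-0.0005,0.0775,0],[0.046,-0.008,-0.0005,0.0775,0],[0.046,-0.008,-0.0005,0.0775,0]]' 5
```

```text
time_s: 13.45
tool_pos: [0.5028, -0.0866, 0.0276]
tool_rot: [179.9, 0.0, 86.4]
force: [-1.7, 0.9, 3.8]
grip_width: 0.0476
```

```bash
python3 -m handwheel '[[0.046,0.004,0.006,0,0],[0.046,0.016,0.011,0,0],[0.046,0.035,0.012,0,0],[0.046,0.055,0.012,0,0],[0.046,0.075,0.012,0,0],[0.046,0.095,0.012,0,0],[0.046,0.115,0.012,0,0],[0.046,0.135,0.012,0,0],[0.046,0.155,0.012,0,0],[0.046,0.17,0.012,0,0],[0.046,0.185,0.012,0,0],[0.046,0.195,0.012,0,0],[0.046,0.2,0.012,0,0],[0.046,0.2,0.012,0,0]]' 5
python3 - <<'E'
from h import *
P=camera_params('wrist'); im=read_camera('wrist'); cv2.imwrite('pics/w12.png',im)
o=get_obs(); print(o['time_s'],o['tool_pos'],o['tool_rot'],o['grip_width'],o['force'])
E
```

```text
time_s: 14.85
tool_pos: [0.5274, 0.1135, 0.0272]
tool_rot: [179.9, -0.1, 86.5]
force: [0.1, 0.8, 5.3]
grip_width: 0.0479
14.9 [0.52746446 0.11356243 0.0272047 ] [ 1.79913502e+02 -8.15943761e-02  8.64779633e+01] 0.047855780617869347 [0.19638412 1.42576531 4.96795095]
```

View pics/w12.png

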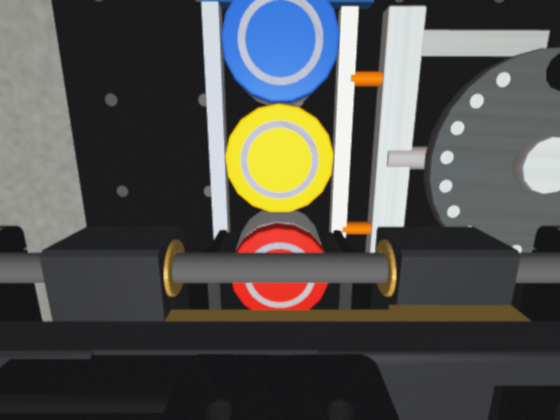

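```bash
python3 -m handwheel '[[0.046,0.004,0,0,0],[0.046,0.007,0,0,0],[0.046,0.01,0,0,0],[0.046,0.012,0,0,0],[0.046,0.014,0,0,0],[0.046,0.016,0,0,0],[0.046,0.016,0,0,0]]' 5
python3 - <<'E'
from h import *
P=camera_params('wrist'); im=read_camera('wrist'); cv2.imwrite('pics/w13.png',im[:330,140:420].repeat(2,0).repeat(2,1)[60:])
o=get_obs(); print(o['time_s'],o['tool_pos'],o['tool_rot'],o['grip_width'],o['force'])
E
```

```text
time_s: 15.6
tool_pos: [0.5279, 0.1254, 0.026]
tool_rot: [-180.0, 0.2, 86.3]
force: [1.0, -5.2, 0.8]
grip_width: 0.0479
15.65 [0.52796283 0.12535513 0.02601248] [-179.98500012    0.18982092   86.32644251] 0.04768566958396316 [ 1.85212636 -5.69659546  1.16689501]
```

View pics/w13.png

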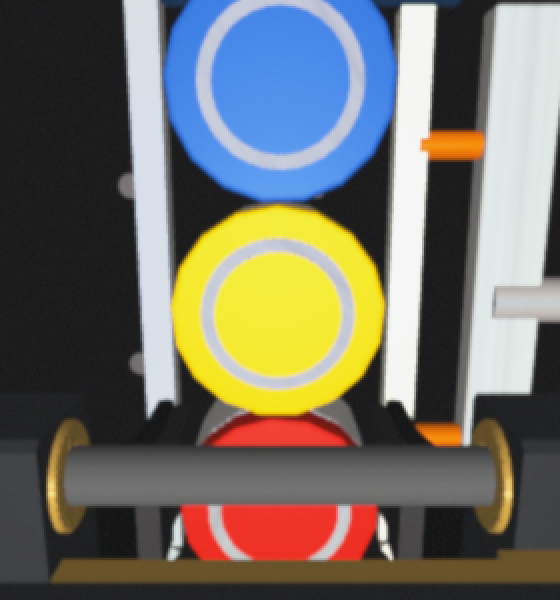

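```bash
python3 -m handwheel '[[0.058,-0.001,0,0,0],[0.058,-0.001,0,0,0],[0.058,-0.001,0,-0.03,0],[0.058,-0.001,0,-0.075,0],[0.05,0.01,0.02,-0.11,0],[0.045,0.04,0.06,-0.112,0],[0.045,0.07,0.1,-0.112,0],[0.045,0.08,0.122,-0.112,0],[0.045,0.08,0.122,-0.112,0],[0.045,0.08,0.122,-0.112,0]]' 5
python3 - <<'E'
from h import *
P=camera_params('wrist'); im=read_camera('wrist'); cv2.imwrite('pics/w14.png',im)
o=get_obs(); print(o['time_s'],o['tool_pos'],o['tool_rot'],o['grip_width'],o['force'],o['qpos'])
E
```

```text
time_s: 16.65
tool_pos: [0.6536, 0.2016, 0.1375]
tool_rot: [-179.9, -0.0, 86.5]
force: [0.2, -1.0, -0.3]
grip_width: 0.0452
16.7 [0.65338392 0.20097445 0.1378536 ] [-1.79901451e+02  1.77091811e-03  8.64941527e+01] 0.044637198133048374 [1.12660121 0.17735634 0.30320753] [ 10.04869535  31.01113711 -41.2968251   82.59755889  20.64140692
  74.21227574 -36.31490032]
```

View pics/w14.png

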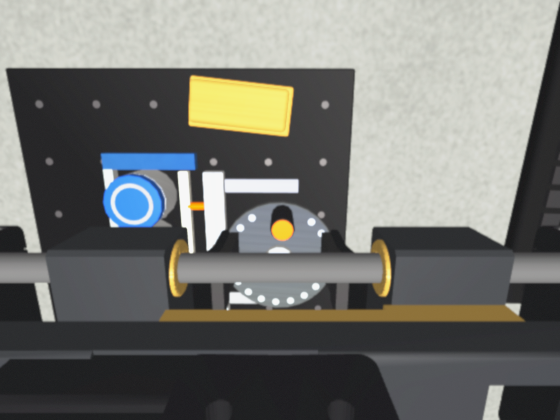

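Run:
```python
from h import *
P=camera_params('wrist'); o=get_obs(); T=o['tool_pos'][:2]; a=np.radians(o['tool_rot'][2]); ex=np.array([np.cos(a),np.sin(a)]);ey=np.array([np.sin(a),-np.cos(a)])
print(T)
for k,u,v,z in (('knob',283,230,86),('blue',134,203,52),('wheelL',228,254,44),('wheelR',331.5,254,44),('wheelTop',279,203,44),('wheelBot',279,306,44),('stopL',101.5,168,21),('stopR',195,168,21)):
    w=back('wrist',(u,v),z/1000,P)[:2];d=w-T; print(k,np.round(w,4),'tx %.1f ty %.1f'%(d@ex*1e3,d@ey*1e3))
```

```text
[0.65338392 0.20097445]
knob [0.6548 0.194 ] tx -6.8 ty 1.9
blue [0.5348 0.2128] tx 4.5 ty -119.1
wheelL [0.605  0.1604] tx -43.5 ty -45.8
wheelR [0.6954 0.1549] tx -43.4 ty 44.8
wheelTop [0.6524 0.2036] tx 2.6 ty -1.1
wheelBot [0.6464 0.1066] tx -94.6 ty -1.2
stopL [0.4962 0.2395] tx 28.9 ty -159.3
stopR [0.5793 0.2344] tx 28.9 ty -76.0
```

```bash
python3 -m handwheel '[[0.045,-0.004,0.002,0.01,0],[0.045,-0.004,0.002,0.04,0],[0.045,-0.004,0.002,0.07,0],[0.045,-0.004,0.002,0.080,0],[0.045,-0.004,0.002,0.080,0],[0.014,-0.004,0.002,0.080,0],[0.014,-0.004,0.002,0.080,0],[0.014,-0.004,0.002,0.080,0],[0.014,-0.004,0.002,0.080,0]]' 6
python3 - <<'E'
from h import *
P=camera_params('wrist'); im=read_camera('wrist'); cv2.imwrite('pics/w15.png',im[150:350,160:400].repeat(3,0).repeat(3,1))
o=get_obs(); print(o['time_s'],o['tool_pos'],o['tool_rot'],o['grip_width'],o['force'],o['qpos'])
for s in (3.8,):
  for k in range(0,19):
    f=np.radians(s+k*8); f0=np.radians(s); print('[0.014,%.4f,%.4f,0,%.3f],'%(.04*(np.cos(f)-np.cos(f0)),.04*(np.sin(f)-np.sin(f0)),f-f0))
E
```

```text
time_s: 17.6
tool_pos: [0.6567, 0.1968, 0.0596]
tool_rot: [179.9, -0.0, 86.4]
force: [-1.7, -0.0, 1.6]
grip_width: 0.0209
17.65 [0.65626443 0.19679809 0.05928471] [ 1.79973132e+02 -1.28391995e-02  8.64502174e+01] 0.018058078985214526 [-1.1192398  -0.46171344  1.02420901] [  9.47637687  34.91778176 -39.54168478  86.615292    23.34509265
  66.87744751 -37.7769131 ]
[0.014,0.0000,0.0000,0,0.000],
[0.014,-0.0008,0.0055,0,0.140],
[0.014,-0.0023,0.0109,0,0.279],
[0.014,-0.0045,0.0160,0,0.419],
[0.014,-0.0075,0.0207,0,0.559],
[0.014,-0.0110,0.0250,0,0.698],
[0.014,-0.0152,0.0288,0,0.838],
[0.014,-0.0198,0.0319,0,0.977],
[0.014,-0.0248,0.0344,0,1.117],
[0.014,-0.0301,0.0361,0,1.257],
[0.014,-0.0356,0.0371,0,1.396],
[0.014,-0.0412,0.0373,0,1.536],
[0.014,-0.0467,0.0368,0,1.676],
[0.014,-0.0521,0.0354,0,1.815],
[0.014,-0.0573,0.0334,0,1.955],
[0.014,-0.0622,0.0306,0,2.094],
[0.014,-0.0666,0.0272,0,2.234],
[0.014,-0.0705,0.0232,0,2.374],
[0.014,-0.0738,0.0187,0,2.513],
```

View pics/w15.png

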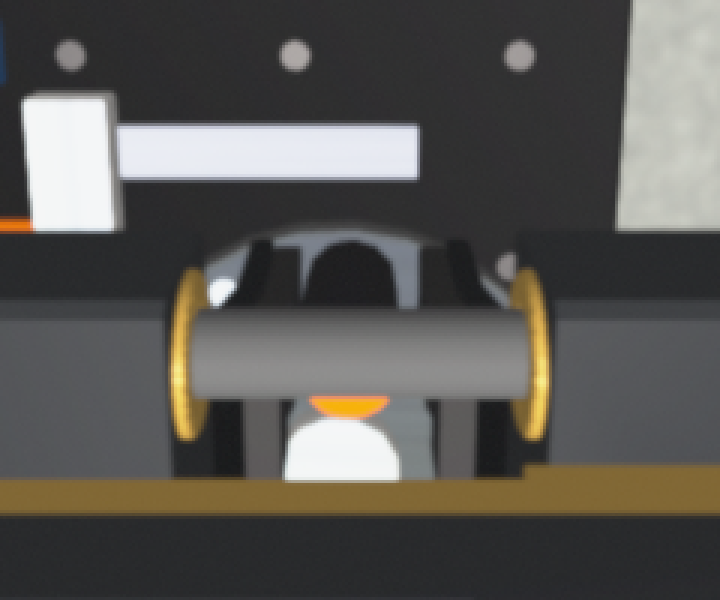

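```bash
python3 -m handwheel '[[0.014,-0.0003,0.0028,0,0.07],[0.014,-0.0008,0.0055,0,0.140],[0.014,-0.0023,0.0109,0,0.279],[0.014,-0.0045,0.0160,0,0.419],[0.014,-0.0075,0.0207,0,0.559],[0.014,-0.0110,0.0250,0,0.698],[0.014,-0.0110,0.0250,0,0.698]]' 6
python3 - <<'E'
from h import *
o=get_obs(); print(o['time_s'],o['tool_pos'],o['tool_rot'],o['grip_width'],o['force'],o['qpos'])
E
```

```text
time_s: 18.35
tool_pos: [0.6814, 0.1834, 0.0592]
tool_rot: [179.9, -0.0, 46.4]
force: [-0.1, -0.5, 2.7]
grip_width: 0.0179
18.35 [0.68139125 0.1833808  0.05919453] [ 1.79921672e+02 -3.81828942e-02  4.63630856e+01] 0.017925645306214804 [-0.12591228 -0.52169779  2.68309155] [  4.6162105   34.89379791 -31.0217755   83.48886276  18.77897007
  66.732774   -72.90494054]
```

```bash
python3 -m handwheel '[[0.014,-0.0003,0.0028,0,0.07],[0.014,-0.0008,0.0055,0,0.140],[0.014,-0.0023,0.0109,0,0.279],[0.014,-0.0045,0.0160,0,0.419],[0.014,-0.0075,0.0207,0,0.559],[0.014,-0.0110,0.0250,0,0.698],[0.014,-0.0152,0.0288,0,0.838],[0.014,-0.0198,0.0319,0,0.977],[0.014,-0.0248,0.0344,0,1.117],[0.014,-0.0301,0.0361,0,1.257],[0.014,-0.0301,0.0361,0,1.257]]' 6
python3 - <<'E'
from h import *
o=get_obs(); print(o['time_s'],o['tool_pos'],o['tool_rot'],o['grip_width'],o['force'],o['qpos'])
cv2.imwrite('pics/t2.png',cv2.resize(read_camera('top')[145:285,165:355],None,fx=4.2,fy=4.2,interpolation=cv2.INTER_CUBIC))
cv2.imwrite('pics/s2.png',cv2.resize(read_camera('side')[175:310,170:370],None,fx=4,fy=4,interpolation=cv2.INTER_CUBIC))
E
```

```text
time_s: 19.45
tool_pos: [0.6871, 0.1359, 0.0592]
tool_rot: [-180.0, -0.2, -25.5]
force: [4.6, -2.1, 0.2]
grip_width: 0.0178
19.45 [0.68710795 0.1359162  0.059171  ] [-179.99852939   -0.1815466   -25.49153321] 0.017813829809460547 [ 4.62852842 -2.05542876  0.22563854] [  -1.22284123   31.69737859  -16.81268034   84.87647346    9.80689411
   64.72177692 -135.33226864]
```

View pics/s2.png

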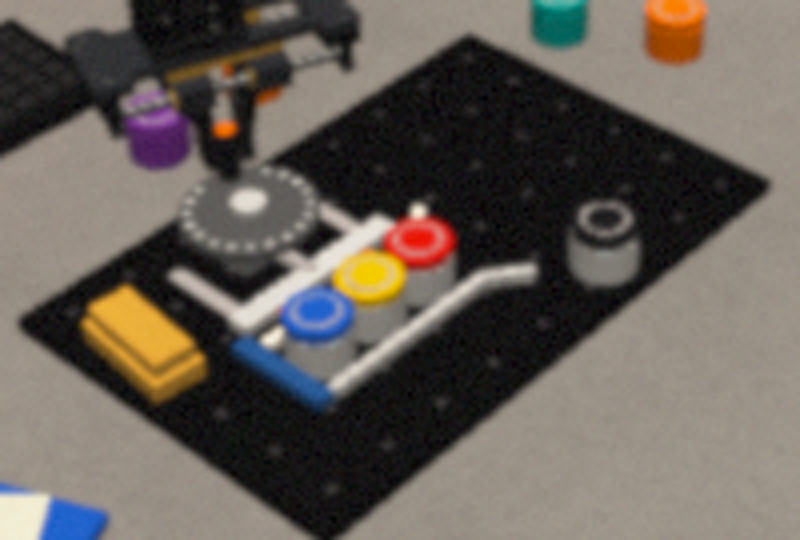

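Run:
```python
import numpy as np
from scipy.optimize import least_squares
p=np.array([[.6563,.1968],[.6814,.1834],[.6871,.1359]])
for R in (.04,.0385):
  q=least_squares(lambda c:np.hypot(*(p-c).T)-R,[.65,.158]); print(R,q.x,q.fun*1e3)
h=np.array([.6500,.1581])
for x in p:
  d=x-h; print(np.hypot(*d)*1e3,np.degrees(np.arctan2(d[1],d[0])))
```

```text
0.04 [0.6524196  0.15649972] [ 0.48666337 -0.45902779  0.33706251]
0.0385 [0.65427867 0.15734601] [ 1.00573411 -0.89179784  0.70677321]
39.209437639425545 80.75388725443679
40.32431028548411 38.85952162636734
43.23482392701515 -30.89557435936338
```

```bash
python3 -m handwheel '[[0.04,0,0,0,0],[0.04,0,0,0,0],[0.04,0,0,-0.025,0],[0.04,0,0,-0.04,-0.1],[0.04,0,0,-0.04,-0.24],[0.04,0,0,-0.04,-0.38],[0.04,0,0,-0.04,-0.52],[0.04,0,0,-0.04,-0.66],[0.04,0,0,-0.04,-0.8],[0.04,0,0,-0.04,-0.94],[0.04,0,0,-0.04,-1.08],[0.04,0,0,-0.04,-1.22],[0.04,0,0,-0.04,-1.36],[0.04,0,0,-0.04,-1.5],[0.04,0,0,-0.04,-1.64],[0.04,0,0,-0.04,-1.64]]' 6
python3 - <<'E'
from h import *
o=get_obs(); print(o['time_s'],o['tool_pos'],o['tool_rot'],o['grip_width'],o['force'],o['qpos'])
E
```

```text
time_s: 21.15
tool_pos: [0.6848, 0.1383, 0.0979]
tool_rot: [-179.9, -0.0, 68.6]
force: [0.3, 1.6, -0.3]
grip_width: 0.04
21.15 [0.68479247 0.13832181 0.09787753] [-1.79854532e+02 -7.07230318e-03  6.85579432e+01] 0.03999542742077034 [ 0.29177916  1.56790389 -0.34189015] [ 10.81285133  32.98445744 -34.57824642  82.52716576  19.02652638
  70.5001609  -47.26606121]
```

```bash
python3 -m handwheel '[[0.04,-0.001,0.0027,0,-0.14],[0.04,-0.001,0.0027,0,-0.28],[0.04,-0.001,0.0027,0,-0.42],[0.04,-0.001,0.0027,0,-0.56],[0.04,-0.001,0.0027,0,-0.7],[0.04,-0.001,0.0027,0,-0.84],[0.04,-0.001,0.0027,0,-0.98],[0.04,-0.001,0.0027,0,-1.12],[0.04,-0.001,0.0027,0,-1.26],[0.04,-0.001,0.0027,0,-1.4],[0.04,-0.001,0.0027,0,-1.5],[0.04,-0.001,0.0027,0.0,-1.5]]' 6
python3 - <<'E'
from h import *
P=camera_params('wrist'); im=read_camera('wrist'); cv2.imwrite('pics/w16.png',im)
o=get_obs(); print(o['time_s'],o['tool_pos'],o['tool_rot'],o['grip_width'],o['force'],o['qpos'])
E
```

```text
time_s: 22.35
tool_pos: [0.6874, 0.1359, 0.0981]
tool_rot: [-180.0, -0.1, 154.3]
force: [0.1, -0.0, 0.4]
grip_width: 0.0397
22.4 [0.68750601 0.13586459 0.09818589] [-1.79994744e+02 -7.17509829e-02  1.54150226e+02] 0.04024250547872193 [-0.53580368  0.57754336  0.49824479] [ 20.64131792  38.48233602 -50.5276083   81.81665179  29.96514322
  73.77454965  32.06444391]
```

View pics/w16.png

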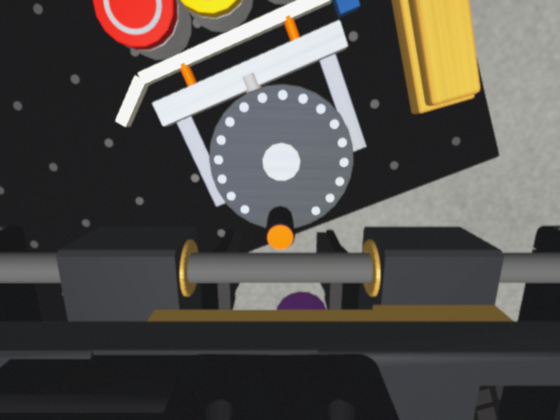

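Run:
```python
from h import *
P=camera_params('wrist'); o=get_obs(); T=o['tool_pos'][:2]; a=np.radians(o['tool_rot'][2]); ex=np.array([np.cos(a),np.sin(a)]);ey=np.array([np.sin(a),-np.cos(a)])
for k,u,v,z in (('knob',280,237,86),('hub',281,162,52),('wheel',282,155,44)):
    w=back('wrist',(u,v),z/1000,P)[:2];d=w-T; print(k,np.round(w,4),'tx %.1f ty %.1f'%(d@ex*1e3,d@ey*1e3))
for f0 in (0,):
  for k in range(0,24):
    f=np.radians(180+f0+k*8); g=np.radians(180+f0); print('[0.014,%.4f,%.4f,0,%.3f],'%(.04*(np.cos(f)-np.cos(g)),.04*(np.sin(f)-np.sin(g)),f-g))
```

```text
knob [0.6851 0.1374] tx 2.8 ty 0.3
hub [0.6494 0.1555] tx 42.8 ty 1.1
wheel [0.6463 0.1578] tx 46.7 ty 1.8
[0.014,0.0000,0.0000,0,0.000],
[0.014,0.0004,-0.0056,0,0.140],
[0.014,0.0015,-0.0110,0,0.279],
[0.014,0.0035,-0.0163,0,0.419],
[0.014,0.0061,-0.0212,0,0.559],
[0.014,0.0094,-0.0257,0,0.698],
[0.014,0.0132,-0.0297,0,0.838],
[0.014,0.0176,-0.0332,0,0.977],
[0.014,0.0225,-0.0360,0,1.117],
[0.014,0.0276,-0.0380,0,1.257],
[0.014,0.0331,-0.0394,0,1.396],
[0.014,0.0386,-0.0400,0,1.536],
[0.014,0.0442,-0.0398,0,1.676],
[0.014,0.0497,-0.0388,0,1.815],
[0.014,0.0550,-0.0371,0,1.955],
[0.014,0.0600,-0.0346,0,2.094],
[0.014,0.0646,-0.0315,0,2.234],
[0.014,0.0688,-0.0278,0,2.374],
[0.014,0.0724,-0.0235,0,2.513],
[0.014,0.0753,-0.0188,0,2.653],
[0.014,0.0776,-0.0137,0,2.793],
[0.014,0.0791,-0.0083,0,2.932],
[0.014,0.0799,-0.0028,0,3.072],
[0.014,0.0799,0.0028,0,3.211],
```

```bash
python3 -m handwheel '[[0.04,0.002,0.0003,0.01,0],[0.04,0.002,0.0003,0.03,0],[0.04,0.002,0.0003,0.039,0],[0.04,0.002,0.0003,0.039,0],[0.014,0.002,0.0003,0.039,0],[0.014,0.002,0.0003,0.039,0],[0.014,0.002,0.0003,0.039,0],[0.014,0.002,0.0003,0.039,0]]' 6
python3 -m handwheel '[[0.014,0.0001,-0.0028,0,0.07],[0.014,0.0004,-0.0056,0,0.140],[0.014,0.0015,-0.0110,0,0.279],[0.014,0.0035,-0.0163,0,0.419],[0.014,0.0061,-0.0212,0,0.559],[0.014,0.0094,-0.0257,0,0.698],[0.014,0.0132,-0.0297,0,0.838],[0.014,0.0176,-0.0332,0,0.977],[0.014,0.0225,-0.0360,0,1.117],[0.014,0.0276,-0.0380,0,1.257],[0.014,0.0331,-0.0394,0,1.396],[0.014,0.0386,-0.0400,0,1.536],[0.014,0.0386,-0.0400,0,1.536]]' 6
python3 - <<'E'
from h import *
o=get_obs(); print(o['time_s'],o['tool_pos'],o['tool_rot'],o['grip_width'],o['force'],o['qpos'])
E
```

```text
time_s: 23.2
tool_pos: [0.6867, 0.1365, 0.0602]
tool_rot: [180.0, 0.0, 154.3]
force: [0.6, -0.7, 1.1]
grip_width: 0.0175
time_s: 24.5
tool_pos: [0.6338, 0.1171, 0.0601]
tool_rot: [180.0, 0.1, 66.3]
force: [-0.3, -1.1, 2.1]
grip_width: 0.0176
24.5 [0.63384949 0.11707432 0.06012884] [1.79956210e+02 6.01330971e-02 6.63417450e+01] 0.017578267837106205 [-0.27476157 -1.05928453  2.08981789] [ 13.7419629   28.75266267 -34.38539466  93.12807957  17.73235913
  63.64301478 -48.9601519 ]
```

```bash
python3 -m handwheel '[[0.014,0.0001,-0.0028,0,0.07],[0.014,0.0004,-0.0056,0,0.140],[0.014,0.0015,-0.0110,0,0.279],[0.014,0.0035,-0.0163,0,0.419],[0.014,0.0061,-0.0212,0,0.559],[0.014,0.0094,-0.0257,0,0.698],[0.014,0.0132,-0.0297,0,0.838],[0.014,0.0176,-0.0332,0,0.977],[0.014,0.0225,-0.0360,0,1.117],[0.014,0.0276,-0.0380,0,1.257],[0.014,0.0331,-0.0394,0,1.396],[0.014,0.0386,-0.0400,0,1.536],[0.014,0.0414,-0.0400,0,1.605],[0.014,0.0414,-0.0400,0,1.605]]' 6
python3 - <<'E'
from h import *
o=get_obs(); print(o['time_s'],o['tool_pos'],o['tool_rot'],o['grip_width'],o['force'],o['qpos'])
cv2.imwrite('pics/s3.png',cv2.resize(read_camera('side')[175:310,170:370],None,fx=4,fy=4,interpolation=cv2.INTER_CUBIC))
cv2.imwrite('pics/t3.png',cv2.resize(read_camera('top')[145:285,165:355],None,fx=4.2,fy=4.2,interpolation=cv2.INTER_CUBIC))
E
```

```text
time_s: 25.9
tool_pos: [0.6133, 0.1723, 0.0598]
tool_rot: [180.0, 0.1, -25.4]
force: [-4.2, 0.3, 3.6]
grip_width: 0.0175
25.9 [0.6133093  0.17227765 0.05982237] [ 1.79968958e+02  1.00610499e-01 -2.53937286e+01] 0.017525153965398672 [-4.21653799  0.32775735  3.60173229] [  -2.85988181   25.14132667  -19.09210833   94.65293481    9.01332854
   61.82060201 -139.94801923]
```

View pics/s3.png

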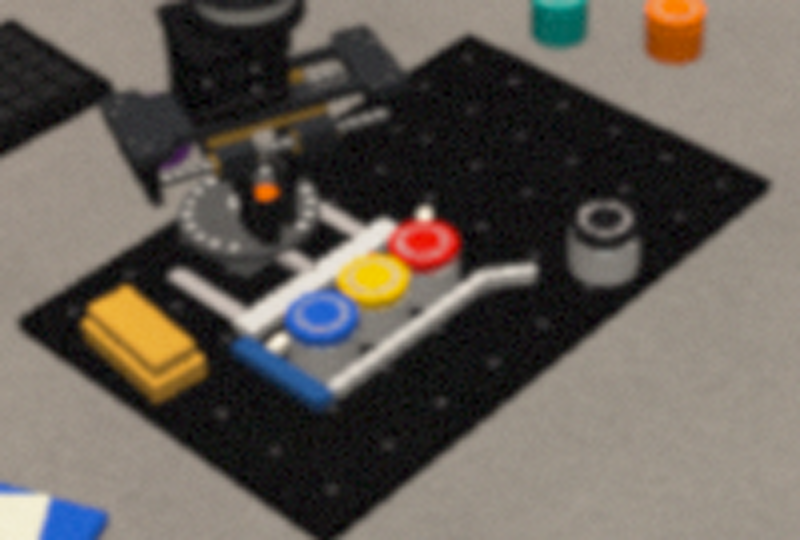

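View pics/t3.png

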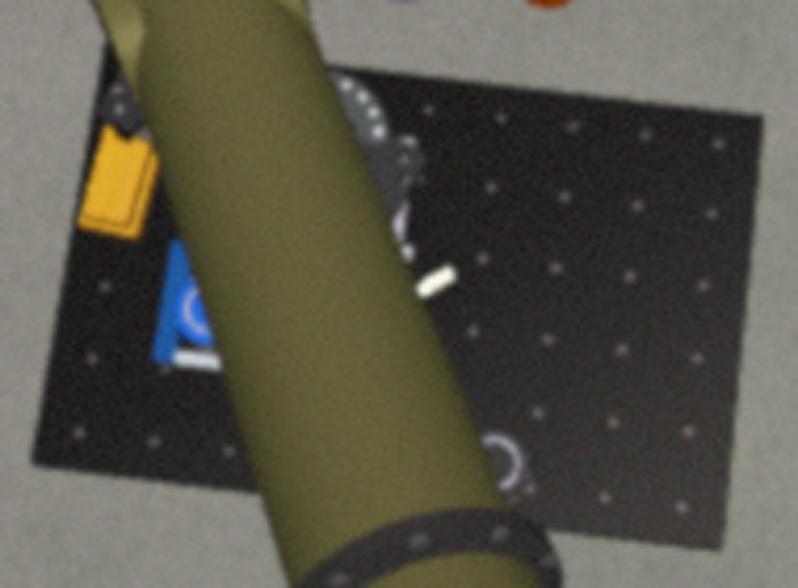

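```bash
python3 -m handwheel '[[0.04,0,0,0,0],[0.04,0,0,0,0],[0.04,0,0,-0.025,0],[0.04,0,0,-0.04,-0.1],[0.04,0,0,-0.04,-0.24],[0.04,0,0,-0.04,-0.38],[0.04,0,0,-0.04,-0.52],[0.04,0,0,-0.04,-0.66],[0.04,0,0,-0.04,-0.8],[0.04,0,0,-0.04,-0.94],[0.04,0,0,-0.04,-1.08],[0.04,0,0,-0.04,-1.22],[0.04,0,0,-0.04,-1.36],[0.04,0,0,-0.04,-1.5],[0.04,0,0,-0.04,-1.64],[0.04,0,0,-0.04,-1.78],[0.04,0,0,-0.04,-1.92],[0.04,0,0,-0.04,-2.06],[0.04,0,0,-0.04,-2.2],[0.04,0,0,-0.04,-2.34]]' 6
python3 -m handwheel '[[0.04,0,0,0,-0.14],[0.04,0,0,0,-0.28],[0.04,0,0,0,-0.42],[0.04,0,0,0,-0.56],[0.04,0,0,0,-0.7],[0.04,0,0,0,-0.8],[0.04,0,0,0,-0.8]]' 6
python3 - <<'E'
from h import *
P=camera_params('wrist'); im=read_camera('wrist'); cv2.imwrite('pics/w17.png',im)
o=get_obs(); print(o['time_s'],o['tool_pos'],o['tool_rot'],o['grip_width'],o['force'],o['qpos'])
E
```

```text
time_s: 28.0
tool_pos: [0.615, 0.1704, 0.0993]
tool_rot: [179.9, 0.0, 108.8]
force: [-0.0, -0.2, -1.0]
grip_width: 0.0401
time_s: 28.7
tool_pos: [0.6149, 0.1704, 0.0992]
tool_rot: [180.0, 0.0, 154.3]
force: [0.1, 0.3, -0.5]
grip_width: 0.0404
28.75 [0.61476087 0.17050821 0.09924543] [1.79972819e+02 1.28094155e-02 1.54147061e+02] 0.04023658005955258 [-0.45672232 -0.40026029  0.1529572 ] [ 20.89038501  30.88921987 -51.39533276  91.88698555  25.33930882
  69.58028587  28.60366093]
```

View pics/w17.png

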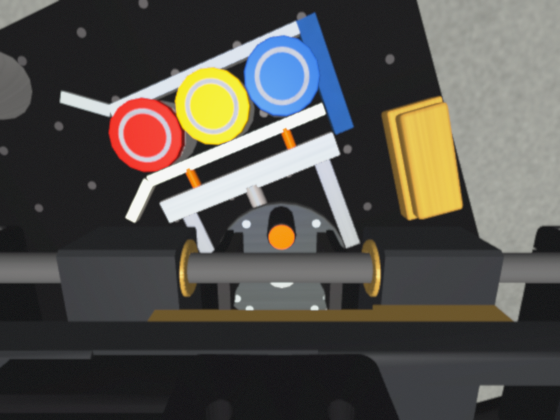

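```bash
python3 -m handwheel '[[0.04,0.002,0.0005,0.01,0],[0.04,0.002,0.0005,0.03,0],[0.04,0.002,0.0005,0.039,0],[0.04,0.002,0.0005,0.039,0],[0.014,0.002,0.0005,0.039,0],[0.014,0.002,0.0005,0.039,0],[0.014,0.002,0.0005,0.039,0],[0.014,0.002,0.0005,0.039,0]]' 6
python3 -m handwheel '[[0.014,-0.0001,0.0028,0,0.07],[0.014,-0.0004,0.0056,0,0.140],[0.014,-0.0015,0.0110,0,0.279],[0.014,-0.0035,0.0163,0,0.419],[0.014,-0.0061,0.0212,0,0.559],[0.014,-0.0094,0.0257,0,0.698],[0.014,-0.0132,0.0297,0,0.838],[0.014,-0.0176,0.0332,0,0.977],[0.014,-0.0225,0.0360,0,1.117],[0.014,-0.0276,0.0380,0,1.257],[0.014,-0.0331,0.0394,0,1.396],[0.014,-0.0386,0.0400,0,1.536],[0.014,-0.0386,0.0400,0,1.536]]' 6
python3 - <<'E'
from h import *
P=camera_params('wrist'); im=read_camera('wrist'); cv2.imwrite('pics/w18.png',im)
o=get_obs(); print(o['time_s'],o['tool_pos'],o['tool_rot'],o['grip_width'],o['force'],o['qpos'])
E
```

```text
time_s: 29.55
tool_pos: [0.613, 0.1725, 0.0611]
tool_rot: [180.0, 0.1, 154.3]
force: [-0.8, -0.1, 2.8]
grip_width: 0.0177
time_s: 30.85
tool_pos: [0.6657, 0.1925, 0.0611]
tool_rot: [179.9, -0.1, 66.2]
force: [-0.4, 1.3, 0.7]
grip_width: 0.0179
30.9 [0.66534279 0.19257607 0.06113019] [ 1.79939317e+02 -8.27038129e-02  6.64559871e+01] 0.017746178328524386 [0.97708275 1.40682156 1.13231816] [  4.2033173   33.3397252  -31.25090733  85.59881943  18.16482389
  66.04632388 -53.78167405]
```

View pics/w18.png

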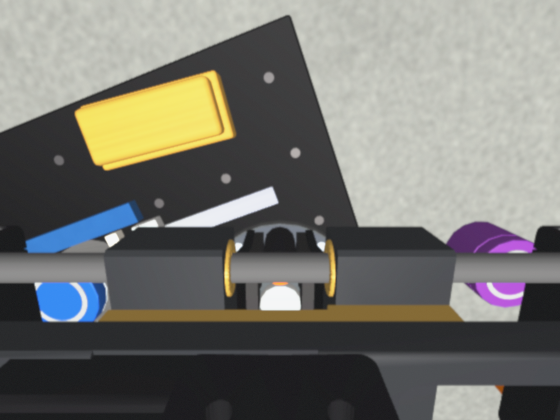

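```bash
python3 -m handwheel '[[0.014,-0.0001,0.0028,0,0.07],[0.014,-0.0004,0.0056,0,0.140],[0.014,-0.0015,0.0110,0,0.279],[0.014,-0.0035,0.0163,0,0.419],[0.014,-0.0061,0.0212,0,0.559],[0.014,-0.0094,0.0257,0,0.698],[0.014,-0.0132,0.0297,0,0.838],[0.014,-0.0176,0.0332,0,0.977],[0.014,-0.0225,0.0360,0,1.117],[0.014,-0.0276,0.0380,0,1.257],[0.014,-0.0331,0.0394,0,1.396],[0.014,-0.0386,0.0400,0,1.536],[0.014,-0.0442,0.0398,0,1.676],[0.014,-0.0442,0.0398,0,1.676]]' 6
python3 - <<'E'
from h import *
o=get_obs(); print(o['time_s'],o['tool_pos'],o['tool_rot'],o['grip_width'],o['force'],o['qpos'])
cv2.imwrite('pics/s4.png',cv2.resize(read_camera('side')[175:310,170:370],None,fx=4,fy=4,interpolation=cv2.INTER_CUBIC))
E
```

```text
time_s: 32.3
tool_pos: [0.6843, 0.1346, 0.0611]
tool_rot: [-180.0, -0.1, -29.7]
force: [3.2, -0.9, 0.1]
grip_width: 0.0177
32.3 [0.6843296  0.13457764 0.06109668] [-1.79950567e+02 -1.33782462e-01 -2.96838619e+01] 0.01769256978201869 [ 3.23215093 -0.90727175  0.11927056] [  -4.53101449   30.74802675  -12.03260684   85.4318847     6.85215481
   64.40603502 -137.55318406]
```

View pics/s4.png

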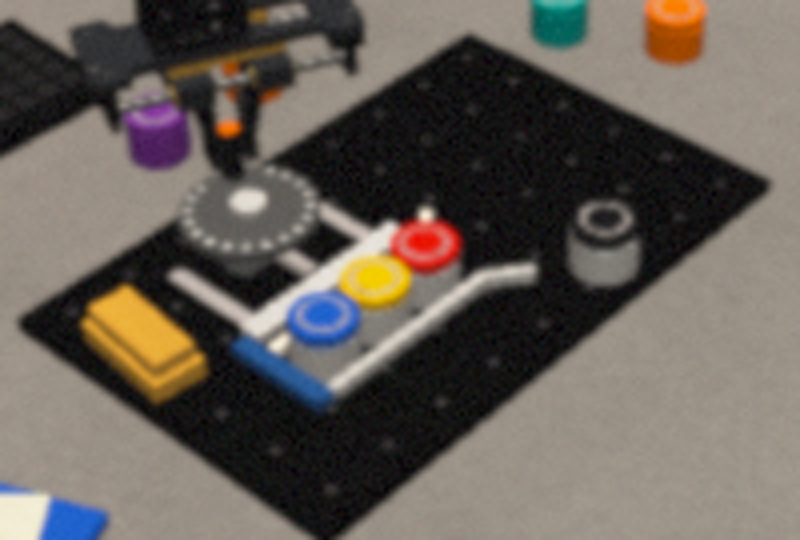

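```bash
python3 -m handwheel '[[0.04,0,0,0,0],[0.04,0,0,0,0],[0.04,0,0,-0.03,0],[0.04,0,0,-0.07,-0.1],[0.04,0,0,-0.11,-0.24],[0.04,-0.01,0.02,-0.14,-0.38],[0.04,-0.02,0.05,-0.15,-0.52],[0.04,-0.04,0.08,-0.15,-0.66],[0.04,-0.053,0.117,-0.15,-0.8],[0.04,-0.053,0.117,-0.15,-0.94],[0.04,-0.053,0.117,-0.15,-1.08],[0.04,-0.053,0.117,-0.15,-1.22],[0.04,-0.053,0.117,-0.15,-1.36],[0.04,-0.053,0.117,-0.15,-1.5],[0.04,-0.053,0.117,-0.15,-1.64],[0.04,-0.053,0.117,-0.15,-1.78],[0.04,-0.053,0.117,-0.15,-1.92],[0.04,-0.053,0.117,-0.15,-2.03],[0.04,-0.053,0.117,-0.15,-2.03]]' 6
python3 - <<'E'
from h import *
P=camera_params('wrist'); im=read_camera('wrist'); cv2.imwrite('pics/w19.png',im)
cv2.imwrite('pics/w19c.png',cv2.resize(im[:270,100:460],None,fx=2.2,fy=2.2,interpolation=cv2.INTER_CUBIC))
o=get_obs(); print(o['time_s'],o['tool_pos'],o['tool_rot'],o['grip_width'],o['force'],o['qpos'])
E
```

```text
time_s: 34.25
tool_pos: [0.5786, 0.0603, 0.2101]
tool_rot: [-179.9, 0.0, 86.7]
force: [-0.1, -0.5, 0.8]
grip_width: 0.0398
34.3 [0.57874933 0.06022218 0.21013733] [-1.79918806e+02  1.00925581e-02  8.65228068e+01] 0.040748324099941606 [ 0.22291903  0.28841967 -0.56412657] [ 14.14603675  12.2367182  -26.11070668  93.35794368   5.51090293
  75.76671528 -16.29166478]
```

View pics/w19c.png

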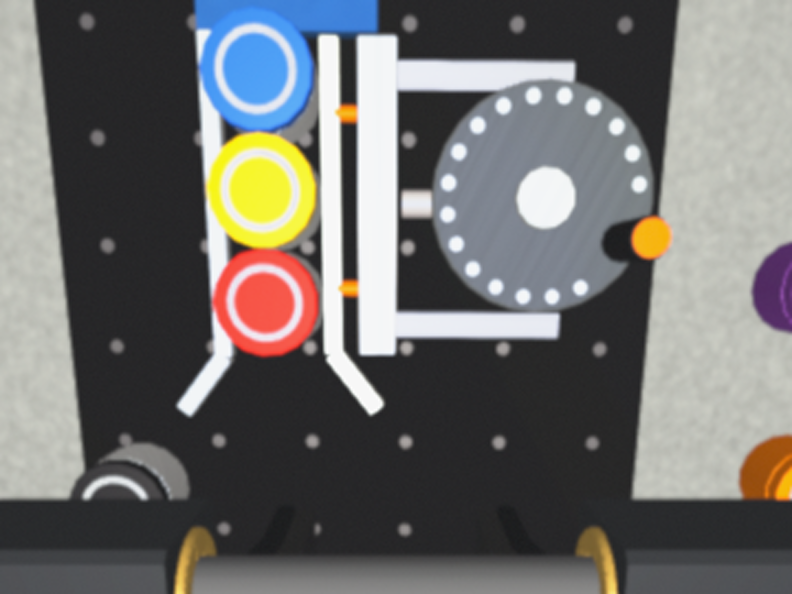

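Run:
```python
from h import *
P=camera_params('wrist'); o=get_obs(); T=o['tool_pos'][:2]; a=np.radians(o['tool_rot'][2]); ex=np.array([np.cos(a),np.sin(a)]);ey=np.array([np.sin(a),-np.cos(a)])
R={}
for k,u,v,z in (('blue',256,69,52),('yel',260,190,52),('red',266,302,52),('hub',546,198,52),('knob',651,238,86),('railknee',231,355,21),('padfaceB',329,355,20.5),('padbackT',340,113,20.5),('jawT',357,113,20.5),('padbackB',342,288,20.5),('jawB',359,288,20.5),('stopR',378,32,21)):
    p=((u+.5)/2.2-.5+100,(v+.5)/2.2-.5)
    d=back('wrist',p,z/1000,P)[:2]-T; R[k]=np.array([d@ex,d@ey])*1e3; print(k,'tx %.1f ty %.1f'%tuple(R[k]))
d=R['knob']-R['hub']; print(np.hypot(*d), 'wheel', np.arctan2(d[1],d[0])+np.pi/2+2*np.pi)
print(R['blue']-R['yel'],R['yel']-R['red'],R['hub']-R['yel'])
```

```text
blue tx 149.9 ty -59.2
yel tx 102.1 ty -59.9
red tx 54.2 ty -59.5
hub tx 98.7 ty 65.1
knob tx 80.4 ty 100.5
railknee tx 26.7 ty -84.2
padfaceB tx 26.6 ty -34.5
padbackT tx 139.4 ty -26.7
jawT tx 139.4 ty -18.8
padbackB tx 59.7 ty -27.3
jawB tx 59.7 ty -18.9
stopR tx 173.1 ty -8.7
39.904240317715484 wheel 9.902735609120581
[47.83234113  0.63310126] [47.86095983 -0.40844879] [ -3.34144142 124.94459657]
```

```bash
python3 -c "
from cell import *
o=get_obs();print(o['time_s'],o['force']);print(sign_off())"
```

```text
34.3 [ 0.22291903  0.28841967 -0.56412657]
the job is handed in; nothing more can be done
None
```

I loaded the nest and handed the job in at 34.3 s with the arm clear of everything.

**Cups:** I slid the blue, yellow and red cups in that order with a light 5 N grip at a steady height. I pushed each one until it made contact, at about 5 N. The blue cup stands against the end stop and the others close up behind it.

**Handwheel:** I wound it clockwise in three grips of the knob, from about 1.64 rad to about 9.9 rad, then let go.

**Last checks (wrist camera):**
- **Spacing:** cup centres are 47.8 and 47.9 mm apart; 48 mm is closed up.
- **Alignment:** the cups are in line to within 0.7 mm, and the row is 124.9 mm from the wheel axis; 125 mm was expected.
- **Wheel angle:** it measures 9.90 rad, with the knob 39.9 mm from the axis. That should put the pad about half pushed back. I inferred this from the wheel angle and did not measure the pad's travel directly.
- **Channel width:** it measured 49.7 mm at the knee, against the expected 48 mm. That is within the roughly 2 mm calibration error, and it is the only check that disagreed slightly.
- **Black cup:** it looks unmoved in the pictures; nothing came near it or the ingot.

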